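# Brush the board fixture clean and hold its spring jaw open at the red index

### The arm

A 6-joint arm with a two-finger parallel gripper is mounted at the origin on a cart in front of the work surface, level with it; the furniture and walls round the work are solid. World frame = base frame: x ahead of the robot, y to its left, z up, the work surface at z = 0. Lengths are in m, angles in rad, forces in N, time in s.
With the tool pointing down it reaches from about 0.35 to 0.775 m from the base axis. Payload 7.3 kg.
Tool frame: the origin (TCP) lies midway between the tips of the shut fingers; the grasp point (between the pads) lies 19 mm behind it; z points along the fingers, y is the line along which they close (so a half turn about z gives the same grasp; the last joint's range is limited). The gripper opens to 92 mm and grips with 3 to 60 N. Pads are 19 mm wide; open, the fingers measure 130 mm over their backs; the gripper's body (75 mm by 190 mm) begins 47 mm behind the grasp point.
Start: joints at [-0.146, 0.342, 1.524, -0, 1.275, -0.146], TCP at [0.525, 0, 0.227] pointing down, gripper open.
Joint ranges: [-2.53, 2.53], [-0.77, 2.02], [0.04, 2.7], [-1, 4.14], [0.28, 2.66], [-3.11, 3.11]. Speed limits (rad/s): [2.57, 2.57, 3.14, 3.14, 3.14, 3.14].

### API

Orientations are given as [roll, pitch, yaw] about the fixed x, y, z axes, in that order (R = Rz(yaw) Ry(pitch) Rx(roll)).
In Python, from cell import monitor, vision, workorder gives the robot as it stands.
- The arm moves only by the tool move_arm, never from a script. Its argument "rows" is a list of rows, each a list of 5 numbers: the shift along the world's x, y, z in mm, then the turn about the world's z in rad, then the closure, from -1 (fully open) to 1 (shut). A call has 1 to 12 rows; each row shifts and turns the commanded pose from where the row before left it; what a row does not reach is not made up. A row lasts 1/10 s, in which the tool goes at most 50 mm and 8.59 degrees, less where a joint would pass 70% of its speed; a pose out of reach is approached as far as the arm can. A call is refused whole if a number of a shift passes 50 or a number of a turn 0.15, either way. A call with a gripper value outside its range is refused whole. The fingers move at their own pace and stop on an object; "newtons" is the grip in N (left out, the last holds). Time passes only in rows, so rows that do not move let the fingers close. It gives the time, the measured TCP pose, the force, the opening and the grip force at its end, in the units of the state.
- monitor.observe(): the state, without advancing time (a new reading comes with each control period).
- vision.read_camera(name): name is "scene" or "side" or "wrist"; returns the picture (420x560x3 uint8, red, green, blue); there is no depth.
- vision.get_calibration(name): a dict with "K" (3x3 intrinsics, pixels), "T" (4x4, takes a point from camera to world coordinates); the wrist camera has in their place "mount" (4x4, takes a point from camera to tool coordinates, whose origin is the TCP and whose axes are the flange's). Camera axes: x right, y up, looking along -z (the intrinsics and any distortion apply to the point x, -y, -z); pixel columns grow to the right and rows downward; lengths in m; the calibration is good to about 2 mm. A picture is of the moment at which its call begins: read the wrist's pose just before it. get_calibration takes no time and is no camera call.
- workorder.hand_in(): hands the job in; it is judged then, once.
The state is a dict: "time": time; "qpos": joint angles; "qvel": joint speeds; "joint_efforts": joint torques, N m; "tool_pos": TCP position; "tool_rot": TCP orientation; "contact_force": force on the tool from outside, world axes, zero at the start; "torque": the same for the moment, N m; "opening": finger opening in m; "grip_force": force on a finger pad.
Only numpy, scipy, OpenCV 4.12 (cv2) and the standard library are available. Lean on these libraries where they do the work, as an engineer would, in place of code of your own. Each camera call takes 0.05 s, during which the arm holds its last target. There are 200 camera calls.

### The job

Sweep the four desoldered parts off the bed of the board fixture into the lime tray with the bench brush (do not push or pick them with the fingers), then stand the brush on its bristles on the bench. Then pull the fixture's spring-loaded front jaw back by its bow handle until the line on its white pointer meets the line on the red index, and keep holding it there so that the next board can be laid in: the program finishes while still holding the jaw against its spring. Leave the bottle, the solder spool and the side cutters where they are.

Things in the scene. Friction and masses are not known exactly. Their poses are not given: they have to be found in the camera images.
- fixture: board fixture, fixed to the bench: aluminium plate 226 x 150 mm, 8 mm thick, on standoffs, top (the bed) 70 mm above the bench. Origin on the bench under the middle of the clear bed (jaw shut); x along the slide, away from the robot, y left along the jaws, z up. Plate: x -150 to 76 mm, y -75 to 75 mm. Black bushing block at x -141 to -121 mm, 26 mm above the bed; the jaw's draw rods come out of it
- bed (a point): middle of the clear bed on its surface, 70 mm above the bench, axes as the fixture's. The bed is a channel 78 mm wide (x) between two black jaws 120 mm long (y -60 to 60 mm) and 18 mm high: fixed rear jaw at x 39 to 61 mm, spring-loaded front jaw at x -61 to -39 mm when shut. Both ends (y) are open; the tray lies below the -y end, where the bed ends at y -75 mm
- jaw (a joint): how far the front jaw is pulled, m: 0 shut (start), grows as it is pulled along -x of the fixture (toward the robot), 0.044 at the stop. Its coil springs pull it shut with about 4.4 N at 0, plus 2 N for every 10 mm; it goes back to 0 when let go and drags a compliant arm back a few mm
- bow_handle (a point): middle of the steel bow handle's round bar, 12 mm thick, on the front jaw; the bar runs along the fixture's y, straight for 44 mm (60 mm between its leg centres), its middle 52 mm above the bed and 34 mm above the jaw's top, free on both sides and underneath; it moves with the jaw
- jaw_pointer (a point): outer end of the black line on the small white pointer plate (12 x 22 mm) on top of the left end of the front jaw, 65.5 mm to the left of the jaw's middle; it moves with the jaw
- index: red index, a block 12 x 17 mm, 9 mm high, clamped to the white scale at the left edge of the plate; it does not move. Its place differs between starts: 15 to 36 mm from the shut jaw's pointer, toward the robot. Origin at the centre of its underside, axes as the fixture's
- index_line (a point): end, next to the jaw, of the white line across the red index; its frame has the fixture's axes. The jaw is at the mark when the pointer line has the same position as this along the fixture's x
- scrap_tray: open lime-green tray, 192 mm (x) by 112 mm (y) at the rim, 59 mm high, fixed to the bench at the right-hand (-y) edge of the fixture, its near rim tucked under the plate, which overhangs it by 10 to 20 mm; what is swept off that edge of the bed falls in. Origin at the centre of its underside, axes as the fixture's
- brush: the bench brush, standing on its bristles: origin at the centre of the bristles' underside, z up. Black stiff bristles 62 mm (its x) by 22 mm (its y), 26 mm high; wooden block 68 x 28 mm above them from 24 to 36 mm; on that an upright wooden paddle grip, 52 mm along x, 16 mm thick along y, from 36 to 74 mm high. About 90 g
- ic_strip_0: a desoldered white strip with black contacts, 10 x 22 x 9 mm, lying on the bed; origin at the centre of its underside
- ic_strip_1: another such strip, 10 x 22 x 9 mm; origin at the centre of its underside
- ic_strip_2: the third strip, 10 x 22 x 9 mm; origin at the centre of its underside
- relay: a desoldered blue relay, 19 x 15 x 15 mm, lying on the bed; origin at the centre of its underside. At the start all four parts lie within 35 mm of the channel's middle line (x) and between y = -65 and +35 mm of the fixture
- ipa_bottle: white bottle with a blue nozzle, 44 mm across, 134 mm high, standing on the bench; origin at the centre of its underside; leave it
- solder_spool: green and white solder spool, 54 mm across, 30 mm high, standing on the bench near its front edge; leave it
- side_cutters: black side cutters, 125 x 42 x 12 mm, lying on the bench; leave them
Not all that is in view belongs to the job. What is shaped like the brush but yellow is not meant.

How it is judged:
By the outcome, as a careful person would: the job done as asked, in the order asked, and still so for the second after the job is handed in, while the arm keeps its last pose, push and grip.
It also fails if it takes over 58 s, if anything falls off the work surface, if the arm or the gripper's body presses on something with over 40 N, if the wrist force passes 120 N, or if a joint passes its speed limit or range.

## Working session

There is one attempt and no reset: what is moved stays moved. The work goes in short steps, Python scripts to look and compute and a tool call to move; the robot and the scene stay as the last step left them, time stands still between calls to the robot, and variables do not carry over. Pictures are saved under pics/ and viewed, at most 10 in all, crops included, and the job is handed in when it is done.

Besides the shell and the picture viewer there is one more tool, called after "Emit:" as a command line: name --pt "numbers of a row" for each row, then --argument value for the rest. move_arm: Moves the arm, as the interface text tells. Its arguments: {"type":"object","properties":{"rows":{"type":"array","items":{"type":"array","items":{"type":"number"}}},"newtons":{"type":"number"}},"required":["rows"]}

```bash
ls; mkdir -p pics; cat > h.py <<'E'
import numpy as np, cv2
from cell import monitor, vision, workorder
from scipy.spatial.transform import Rotation as R
def cam(n):
    c=vision.get_calibration(n)
    if 'T' in c: return c,np.array(c['T'])
    s=monitor.observe(); T=np.eye(4); T[:3,3]=s['tool_pos']; T[:3,:3]=R.from_euler('xyz',s['tool_rot']).as_matrix()
    return c,T@np.array(c['mount'])
def snap(n,f):
    c,T=cam(n); im=vision.read_camera(n); cv2.imwrite(f'pics/{f}.png',im[:,:,::-1])
    np.savez(f'pics/{f}.npz',K=c['K'],T=T); return im
def ray(f,px):
    d=np.load(f'pics/{f}.npz'); K,T=d['K'],d['T']
    v=np.linalg.inv(K)@np.array([px[0],px[1],1.]); v=T[:3,:3]@np.array([v[0],-v[1],-v[2]])
    return T[:3,3],v/np.linalg.norm(v)
def onz(f,px,z):
    o,v=ray(f,px); return o+v*(z-o[2])/v[2]
def tri(*a):
    A=np.zeros((3,3));b=np.zeros(3);rs=[ray(f,p) for f,p in a]
    for o,v in rs: P=np.eye(3)-np.outer(v,v);A+=P;b+=P@o
    x=np.linalg.solve(A,b); return x,[round(float(np.linalg.norm(np.cross(x-o,v)))*1e3,1) for o,v in rs]
def proj(f,p):
    d=np.load(f'pics/{f}.npz'); q=np.linalg.inv(d['T'])@np.append(p,1); u=d['K']@np.array([q[0],-q[1],-q[2]]); return u[:2]/u[2]
E
python3 - <<'E'
from h import *
for n in ['scene','side','wrist']:
    im=snap(n,n+'0'); c=vision.get_calibration(n); print(n,{k:np.round(v,3).tolist() if k!='K' else np.round(v,1).tolist() for k,v in c.items()})
print(monitor.observe())
a=[cv2.imread(f'pics/{n}0.png') for n in ['scene','side']]
E
```

```text
pics
scene {'K': [[438.9, 0.0, 279.2], [0.0, 438.9, 211.6], [0.0, 0.0, 1.0]], 'T': [[-0.908, 0.179, -0.378, 0.137], [-0.418, -0.425, 0.803, 0.759], [-0.017, 0.888, 0.46, 0.585], [0.0, 0.0, 0.0, 1.0]]}
side {'K': [[433.3, 0.0, 271.5], [0.0, 433.3, 212.5], [0.0, 0.0, 1.0]], 'T': [[-0.987, 0.1, -0.123, 0.372], [-0.159, -0.645, 0.748, 0.674], [-0.005, 0.758, 0.653, 0.78], [0.0, 0.0, 0.0, 1.0]]}
wrist {'K': [[349.9, 0.0, 278.2], [0.0, 349.9, 208.2], [0.0, 0.0, 1.0]], 'mount': [[-0.0, 0.953, 0.304, 0.082], [1.0, 0.0, -0.001, -0.001], [-0.001, 0.304, -0.953, -0.157], [0.0, 0.0, 0.0, 1.0]]}
{'time': 0.15, 'qpos': array([-1.45978763e-01,  3.42543552e-01,  1.52476181e+00, -1.44470393e-05,
        1.27534987e+00, -1.45970043e-01]), 'qvel': array([-0.00205294, -0.00153419, -0.00380417, -0.00175234, -0.00107235,
        0.00072043]), 'joint_efforts': array([ 7.52666965e-04, -4.31470585e+01, -2.44352603e+01,  7.18239485e-02,
        5.38185902e-02, -1.32920518e-04]), 'tool_pos': array([5.24726137e-01, 6.92289975e-05, 2.26227015e-01]), 'tool_rot': array([-3.14053937e+00, -1.40884057e-04,  1.57079175e+00]), 'contact_force': array([-0.6391585 ,  0.11188791, -0.28366842]), 'torque': array([-0.00426438, -0.00277991,  0.02023486]), 'grip_force': 0.0, 'opening': 0.09170180359241975}
```

View pics/scene0.png

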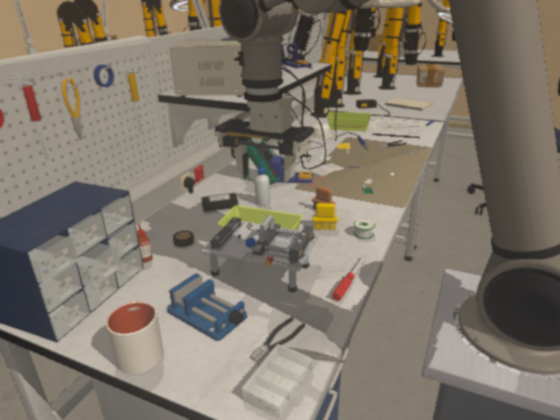

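View pics/side0.png

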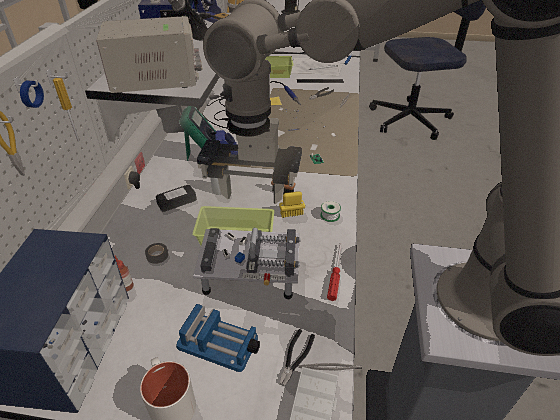

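View pics/wrist0.png

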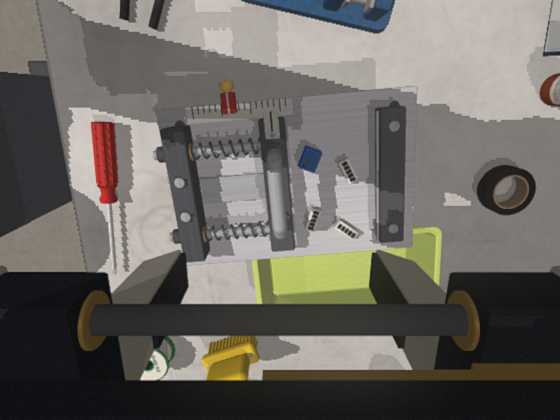

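Wrist view: the bed is at the centre, with the blue relay at (310,158) and strips at (347,170), (313,217) and (346,229). The red index is at (228,100), the pointer at (271,122) and the lime tray below. The two brush-shaped things are the yellow one (side (292,205), wrist (230,355)) and a brown one behind it (side (289,187), scene (322,197)). The yellow one is the decoy, so I'll move to see the brown one from above.

```bash
python3 - <<'E'
from h import *
r=lambda v:np.round(np.array(v)*1e3).tolist()
print('brown',r(onz('side0',(289,187),.07)),r(onz('scene0',(322,195),.07)),tri(('side0',(289,185)),('scene0',(322,193))))
print('yellow',r(onz('side0',(292,205),.03)), 'bottle',r(onz('scene0',(262,205),0)),'spool',r(onz('side0',(331,211),.02)))
for n,p,z in [('relay',(310,158),.085),('s',(347,170),.079),('s',(313,217),.079),('s',(346,229),.079),('rjaw top',(393,112),.088),('rjaw bot',(393,232),.088),('fjaw bar t',(275,150),.122),('bar b',(279,236),.122),('index',(229,100),.079),('pointer',(271,112),.088),('plate TL',(158,107),.07),('TR',(415,88),.07),('BL',(190,263),.07),('tray',(260,310),.059),('trayTR',(441,230),.059)]:
  print(n,r(onz('wrist0',p,z)))
E
```

```text
brown [476.0, -251.0, 70.0] [493.0, -275.0, 70.0] (array([ 0.47164179, -0.21173716,  0.10682597]), [0.6, 0.6])
yellow [464.0, -224.0, 30.0] bottle [683.0, -281.0, 0.0] spool [358.0, -227.0, 20.0]
relay [551.0, 32.0, 85.0]
s [584.0, 20.0, 79.0]
s [556.0, -24.0, 79.0]
s [587.0, -35.0, 79.0]
rjaw top [617.0, 70.0, 88.0]
rjaw bot [628.0, -35.0, 88.0]
fjaw bar t [521.0, 44.0, 122.0]
bar b [524.0, -25.0, 122.0]
index [483.0, 79.0, 79.0]
pointer [518.0, 70.0, 88.0]
plate TL [420.0, 74.0, 70.0]
TR [640.0, 89.0, 70.0]
BL [436.0, -75.0, 70.0]
tray [504.0, -136.0, 59.0]
trayTR [685.0, -44.0, 59.0]
```

Emit:
move_arm --pt "-30 -30 20 0 -1" --pt "-30 -30 20 0 -1" --pt "-30 -30 20 0 -1" --pt "0 -30 0 0 -1" --pt "0 -30 0 0 -1" --pt "0 -20 0 0 -1" --pt "0 0 0 0 -1" --pt "0 0 0 0 -1"

```text
time: 0.95
tool_pos: [0.4348, -0.1697, 0.2864]
tool_rot: [-3.141, -0.001, 1.57]
contact_force: [1.2, 0.2, -0.0]
opening: 0.092
grip_force: 0.0
```

```bash
python3 - <<'E'
from h import *
snap('wrist','w1'); a=snap('scene','sc1');b=snap('side','sd1')
z=lambda im,x,y,w,h,s:cv2.resize(im[y:y+h,x:x+w,::-1],None,fx=s,fy=s,interpolation=cv2.INTER_CUBIC)
cv2.imwrite('pics/c1.png',np.hstack([z(a,200,160,180,140,4)[:,:400*1],z(a,300,160,100,140,4)]))
cv2.imwrite('pics/ab.png',np.vstack([z(a,200,160,200,75,4),z(b,190,150,200,75,4)]))
print(monitor.observe()['tool_pos'])
E
```

```text
[ 0.43503495 -0.16897365  0.28669492]
```

View pics/w1.png

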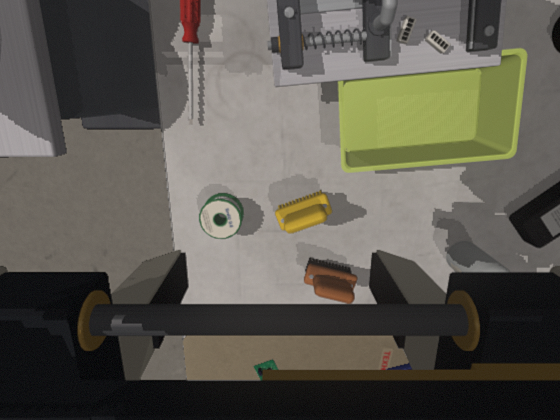

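View pics/ab.png

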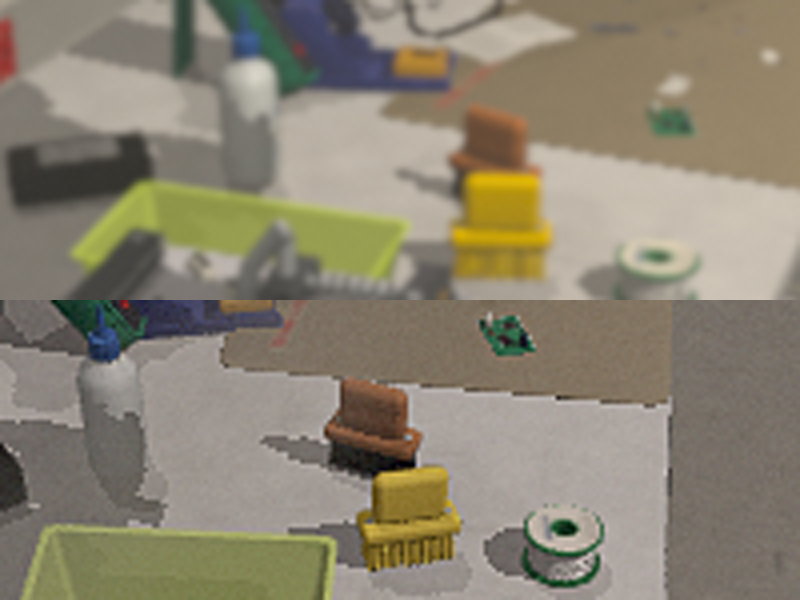

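The brown brush with black bristles (crop bottom (374,430), wrist (330,280)) is the one meant. The yellow one beside it (wrist (303,212)) is the decoy.

```bash
python3 - <<'E'
from h import *
S=lambda x,y:('sd1',(190+x/4,150+(y-300)/4)); C=lambda x,y:('sc1',(200+x/4,160+y/4))
print('topc',tri(S(374,385),C(496,112),('w1',(334,291))))
print('topc noW',tri(S(374,385),C(496,112)))
for z in (.074,): print('W ends',onz('w1',(314,287),z),onz('w1',(354,299),z),'side ends',onz(*S(342,382),z),onz(*S(407,391),z))
z=.036; print('block ends W',onz('w1',(306,266),z),onz('w1',(357,277),z))
im=cv2.imread('pics/w1.png'); a=cv2.resize(im[240:320,280:380],None,fx=6,fy=6,interpolation=cv2.INTER_CUBIC)
im=cv2.imread('pics/wrist0.png'); b=cv2.resize(im[80:275,150:420],None,fx=3,fy=3,interpolation=cv2.INTER_CUBIC)
cv2.imwrite('pics/brush.png',a); cv2.imwrite('pics/fix.png',b); print(b.shape)
E
```

```text
topc (array([ 0.4996154 , -0.30878107,  0.07691261]), [1.3, 1.0, 0.8])
topc noW (array([ 0.50074989, -0.31505195,  0.07348079]), [0.6, 0.6])
W ends [ 0.47652775 -0.30438139  0.074     ] [ 0.5253776  -0.32084139  0.074     ] side ends [ 0.52308624 -0.31525202  0.074     ] [ 0.47656111 -0.31143985  0.074     ]
block ends W [ 0.46965881 -0.29595498  0.036     ] [ 0.53656747 -0.31193525  0.036     ]
(585, 810, 3)
```

View pics/brush.png

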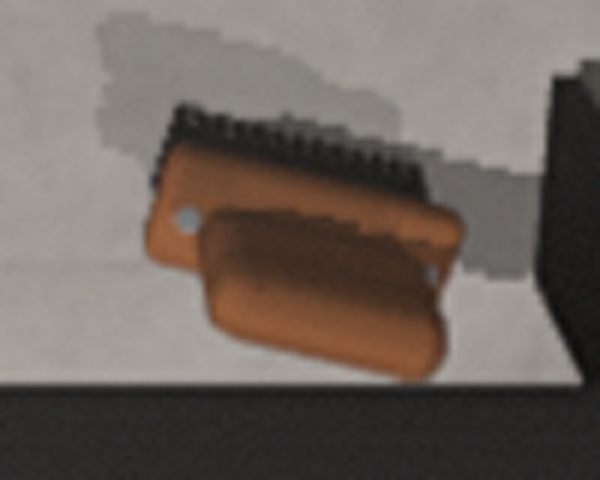

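View pics/fix.png

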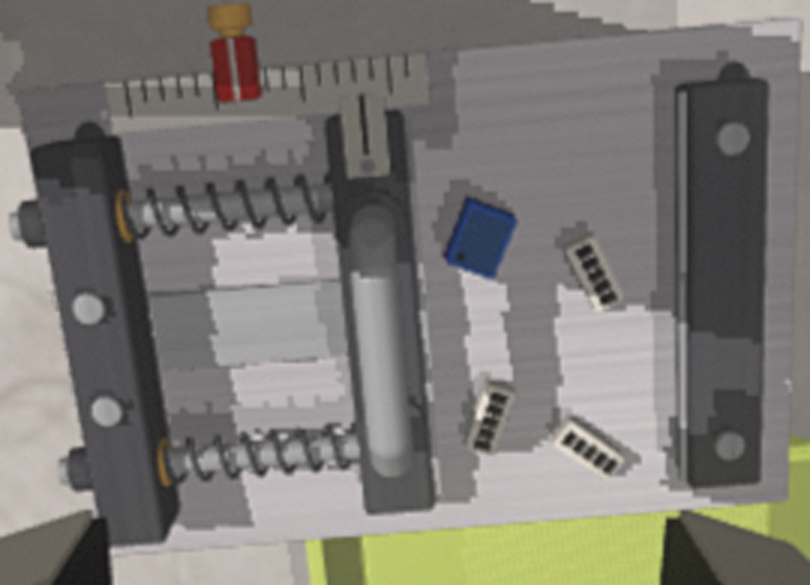

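```bash
python3 - <<'E'
from h import *
from scipy.optimize import least_squares
F=lambda x,y:np.array((150+x/3,80+y/3))
L=[((76,75,70),F(800,20)),((76,-75,70),F(788,497)),((-150,-75,70),F(112,549)),((-150,75,70),F(18,92)),
 ((39,60,88),F(681,85)),((61,60,88),F(768,82)),((61,-60,88),F(759,483)),((39,-60,88),F(690,485))]
def W(q,p): c,s=np.cos(q[2]),np.sin(q[2]); return np.array([q[0]+(c*p[0]-s*p[1])/1e3,q[1]+(s*p[0]+c*p[1])/1e3,p[2]/1e3])
f=lambda q:np.concatenate([proj('wrist0',W(q,p))-u for p,u in L])
r=least_squares(f,[.57,0,.1],loss='soft_l1'); q=r.x; print(q,np.degrees(q[2]),np.round(f(q),1)); np.save('fx.npy',q)
def inv(w): c,s=np.cos(q[2]),np.sin(q[2]); d=(w-[q[0],q[1],0])*1e3; return np.round([c*d[0]+s*d[1],-s*d[0]+c*d[1],d[2]],1)
for n,p,z in [('relay',F(480,237),.085),('s0',F(594,272),.079),('s1',F(490,416),.079),('s2',F(591,448),.079),('pointer',F(362,97),.09),('pbase',F(367,150),.09),('idxend',F(237,100),.079),('idx far',F(231,40),.079),('bar t',F(370,225),.128),('bar b',F(390,455),.128)]:
  w=onz('wrist0',p,z); print(n,np.round(w,4),inv(w))
print('start pt',W(q,(0,55,70)),'end',W(q,(0,-75,70)),'bow shut',W(q,(-50,0,122)))
E
```

```text
[0.57222651 0.00980505 0.09290615] 5.323130012541252 [ 0.2 -1.8  0.1  1.5 -3.6  3.5 -2.5 -0.1  1.9 -0.3  0.2 -1.9  0.8  0.6
 -0.3  2. ]
relay [0.5509 0.0311 0.085 ] [-19.2  23.2  85. ]
s0 [0.5853 0.0197 0.079 ] [14.   8.7 79. ]
s1 [ 0.5561 -0.0252  0.079 ] [-19.3 -33.4  79. ]
s2 [ 0.5877 -0.0357  0.079 ] [ 11.2 -46.8  79. ]
pointer [0.5176 0.0699 0.09  ] [-48.8  64.9  90. ]
pbase [0.5188 0.0559 0.09  ] [-48.9  50.8  90. ]
idxend [0.4823 0.0686 0.079 ] [-84.1  66.9  79. ]
idx far [0.4813 0.0846 0.079 ] [-83.6  82.9  79. ]
bar t [0.5201 0.0413 0.128 ] [-48.9  36.2 128. ]
bar b [ 0.5251 -0.0188  0.128 ] [-49.6 -24.1 128. ]
start pt [0.56712402 0.06456785 0.07      ] end [ 0.57918445 -0.0648715   0.07      ] bow shut [0.52244214 0.00516642 0.122     ]
```

Emit:
move_arm --pt "6 -14 -12 0.147 0" --pt "6 -14 -12 0.147 0" --pt "6 -14 -12 0.147 0" --pt "6 -14 -12 0.147 0" --pt "7 -14 -12 0.147 0" --pt "7 -15 -12 0.147 0" --pt "7 -15 -12 0.147 0" --pt "7 -15 -12 0.147 0" --pt "7 -15 -12 0.15 0" --pt "7 -14 -12 0 0" --pt "0 0 0 0 0" --pt "0 0 0 0 0"

```text
time: 2.3
tool_pos: [0.5011, -0.313, 0.1666]
tool_rot: [3.141, -0.001, 2.897]
contact_force: [-0.4, -0.2, -0.2]
opening: 0.0458
grip_force: 0.0
```

```bash
python3 - <<'E'
from h import *
im=snap('wrist','w2'); snap('side','sd2')
cv2.imwrite('pics/w2v.png',np.hstack([im[:,:,::-1][:, 0:560]]))
s=monitor.observe();print(s['tool_pos'],s['tool_rot'],s['qpos'])
for p in [(.501,-.314,.074),(.526,-.320,.074),(.476,-.308,.074)]: print(proj('w2',p))
E
```

```text
[ 0.50120407 -0.31305491  0.167478  ] [3.14156322e+00 5.71733457e-04 2.89745483e+00] [-6.88112118e-01  5.11393361e-01  1.42394404e+00  2.91354398e-04
  1.20575161e+00 -2.01487457e+00]
[277.986548   212.88378213]
[278.29332526 244.32292873]
[277.66106147 179.52727333]
```

View pics/w2v.png

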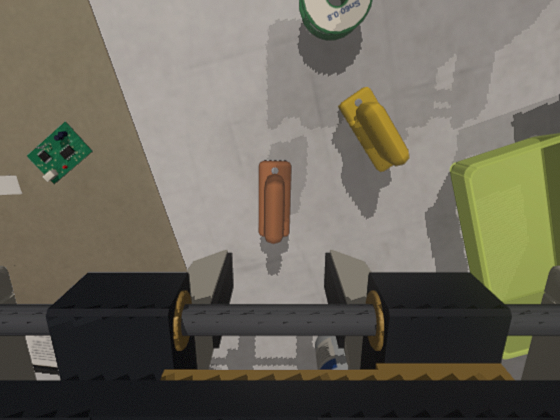

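The brush is centred and aligned at (275,208), between the fingers. I'll shift by (-4,-3) mm and go down.

Emit:
move_arm --pt "-4 -3 -25 0 0" --pt "0 0 -35 0 0" --pt "0 0 -35 0 0" --pt "0 0 -20 0 0" --pt "0 0 -10 0 0" --pt "0 0 0 0 0" --pt "0 0 0 0 1" --pt "0 0 0 0 1" --pt "0 0 0 0 1" --pt "0 0 0 0 1" --pt "0 0 0 0 1" --pt "0 0 0 0 1" --newtons 30

```text
time: 3.6
tool_pos: [0.4972, -0.3172, 0.0424]
tool_rot: [-3.141, 0.001, 2.897]
contact_force: [-0.5, 1.0, 4.9]
opening: 0.016
grip_force: 30.0
```

Emit:
move_arm --pt "0 0 30 0 1" --pt "0 0 45 0 1" --pt "0 0 45 0 1" --pt "5 10 45 0 1" --pt "5 35 5 0.034 1" --pt "7 40 0 0.034 1" --pt "10 45 0 0.034 1" --pt "10 45 0 0.034 1" --pt "10 45 0 0.034 1" --pt "10 45 0 0.034 1" --pt "10 45 0 0.034 1" --pt "3 40 0 0.034 1"

```text
time: 4.8
tool_pos: [0.5673, 0.0353, 0.2114]
tool_rot: [3.141, -0.0, -3.112]
contact_force: [-0.5, -0.6, -1.3]
opening: 0.0158
grip_force: 30.0
```

Emit:
move_arm --pt "0 33 0 0.034 1" --pt "0 0 0 0.031 1" --pt "0 0 0 0 1" --pt "0 0 0 0 1"

```text
time: 5.2
tool_pos: [0.5669, 0.0657, 0.2115]
tool_rot: [-3.142, -0.001, -3.05]
contact_force: [-0.3, -0.1, -0.1]
opening: 0.0158
grip_force: 30.0
```

```bash
python3 - <<'E'
from h import *
a=snap('wrist','w3'); b=snap('side','sd3')
b=cv2.resize(b[190:310,180:320,],(490,420),interpolation=cv2.INTER_CUBIC)
cv2.imwrite('pics/v3.png',np.hstack([cv2.resize(a,(400,300),interpolation=cv2.INTER_AREA),cv2.resize(b,(350,300))])[:,:,::-1])
s=monitor.observe();print(s['tool_pos'],s['tool_rot'],s['contact_force'],s['opening'])
E
```

```text
[0.56701427 0.06521916 0.21161414] [-3.14156562e+00 -2.54844164e-04 -3.05116680e+00] [ 0.19886084 -0.48134307 -1.32263617] 0.016060912040157332
```

View pics/v3.png

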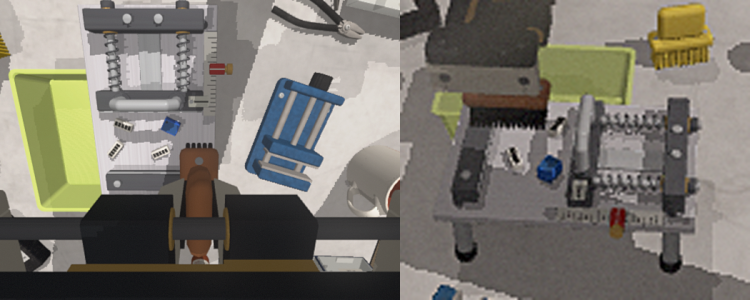

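Right: bristles hang over the +y end of the bed, and all four parts lie on the -y side of them. Left: the near end of the block is at about (277,217) in full-size pixels. Next I'll check the brush's offset along its length.

```bash
python3 - <<'E'
from h import *
q=np.load('fx.npy'); c,s=np.cos(q[2]),np.sin(q[2])
t=np.array([.56694,.0655,0]); d=t[:2]-q[:2]; print('tcp in fixture',c*d[0]+s*d[1],-s*d[0]+c*d[1])
im=cv2.imread('pics/w3.png'); print(im[190:290:4,277].tolist())
for o in (26,30,34,38): print(o,proj('w3',[t[0]-c*o/1e3,t[1]-s*o/1e3,.205]),'grip',proj('w3',[t[0]-c*(o-8)/1e3,t[1]-s*(o-8)/1e3,.243]))
E
```

```text
tcp in fixture -9.674680259358359e-05 0.05594519835901757
[[140, 139, 143], [141, 139, 145], [142, 141, 143], [29, 29, 32], [34, 36, 42], [51, 65, 96], [51, 68, 100], [47, 65, 100], [96, 96, 96], [96, 95, 97], [88, 88, 96], [42, 56, 79], [42, 56, 80], [43, 59, 88], [40, 58, 85], [39, 54, 81], [40, 56, 84], [42, 59, 91], [44, 65, 99], [46, 67, 102], [44, 64, 101], [45, 67, 101], [44, 66, 102], [43, 64, 101], [44, 67, 102]]
26 [278.94385763 218.29091165] grip [279.11007916 268.63798182]
30 [278.93408469 210.63189884] grip [279.09938278 259.55548187]
34 [278.92417313 202.864251  ] grip [279.08849744 250.31252083]
38 [278.91411999 194.98564031] grip [279.07741806 240.90480848]
```

Emit:
move_arm --pt "-3 0 -30 0 1" --pt "0 0 -30 0 1" --pt "0 0 -20 0 1" --pt "0 0 -10 0 1" --pt "0 0 -4 0 1" --pt "0 0 -3 0 1" --pt "0 0 -2 0 1" --pt "0 0 0 0 1"

```text
time: 6.1
tool_pos: [0.5644, 0.066, 0.1133]
tool_rot: [-3.142, 0.001, -3.049]
contact_force: [0.1, 0.2, -0.8]
opening: 0.0161
grip_force: 30.0
```

Emit:
move_arm --pt "0 0 -1 0 1" --pt "0 0 -1 0 1" --pt "0 0 0 0 1"

```text
time: 6.4
tool_pos: [0.5645, 0.0661, 0.1124]
tool_rot: [-3.141, 0.002, -3.049]
contact_force: [-2.1, -0.5, 7.6]
opening: 0.0156
grip_force: 30.0
```

Emit:
move_arm --pt "0.8 -8 0 0 1" --pt "0.8 -8 0 0 1" --pt "0.8 -8 0 0 1" --pt "0.8 -8 0 0 1" --pt "0.8 -8 0 0 1" --pt "0.8 -8 0 0 1" --pt "0.7 -8 0 0 1" --pt "0.7 -8 0 0 1" --pt "0.7 -8 0 0 1" --pt "0.7 -8 0 0 1" --pt "0.7 -8 0 0 1" --pt "0.7 -8 0 0 1"

```text
time: 7.6
tool_pos: [0.5741, -0.0294, 0.1124]
tool_rot: [3.141, 0.003, -3.049]
contact_force: [0.2, 4.0, 6.8]
opening: 0.0157
grip_force: 30.0
```

Emit:
move_arm --pt "0.7 -8 0 0 1" --pt "0.7 -8 0 0 1" --pt "0.7 -8 0 0 1" --pt "0.7 -8 0 0 1" --pt "0.7 -8 0 0 1" --pt "0.7 -8 0 0 1" --pt "0.7 -8 0 0 1" --pt "0 0 0 0 1"

```text
time: 8.4
tool_pos: [0.578, -0.087, 0.1107]
tool_rot: [-3.141, 0.0, -3.05]
contact_force: [0.4, 0.4, -1.9]
opening: 0.0159
grip_force: 30.0
```

```bash
python3 - <<'E'
from h import *
a=snap('wrist','w4'); b=snap('side','sd4'); c=snap('scene','sc4')
s=monitor.observe();print(s['tool_pos'],s['contact_force'],s['opening'])
E
```

```text
[ 0.5777192  -0.08587253  0.11049823] [ 0.67838382 -0.28266771 -1.25345311] 0.015639068221010487
```

Emit:
move_arm --pt "0 -5 30 0 1" --pt "0 -5 40 0 1" --pt "0 -10 40 0 1" --pt "-5 -20 0 -0.056 1" --pt "-10 -30 0 -0.056 1" --pt "-15 -30 0 -0.056 1" --pt "-10 -20 0 -0.056 1" --pt "0 0 0 -0.056 1" --pt "0 0 0 -0.056 1" --pt "0 0 0 0 1"

```text
time: 9.55
tool_pos: [0.5378, -0.2058, 0.2206]
tool_rot: [3.141, -0.0, 2.897]
contact_force: [0.1, -0.1, -1.1]
opening: 0.0157
grip_force: 30.0
```

```bash
python3 - <<'E'
from h import *
a=snap('wrist','w5'); b=snap('side','sd5'); c=snap('scene','sc5')
s=monitor.observe();print(s['tool_pos'],s['tool_rot'],s['contact_force'],s['opening'])
z=lambda im,x,y,w,h,W,H:cv2.resize(im[y:y+h,x:x+w,::-1],(W,H),interpolation=cv2.INTER_CUBIC)
cv2.imwrite('pics/v5.png',np.vstack([np.hstack([z(a,200,0,360,270,400,300),z(b,180,160,160,120,400,300)]),np.hstack([z(c,190,170,160,120,400,300),z(cv2.imread('pics/sd4.png')[:,:,::-1],180,160,160,120,400,300)])]))
E
```

```text
[ 0.53796359 -0.20560597  0.2206328 ] [ 3.14142785e+00 -2.44479253e-04  2.89971131e+00] [ 0.70510499  0.95199235 -1.28515991] 0.015932723460903332
```

View pics/v5.png

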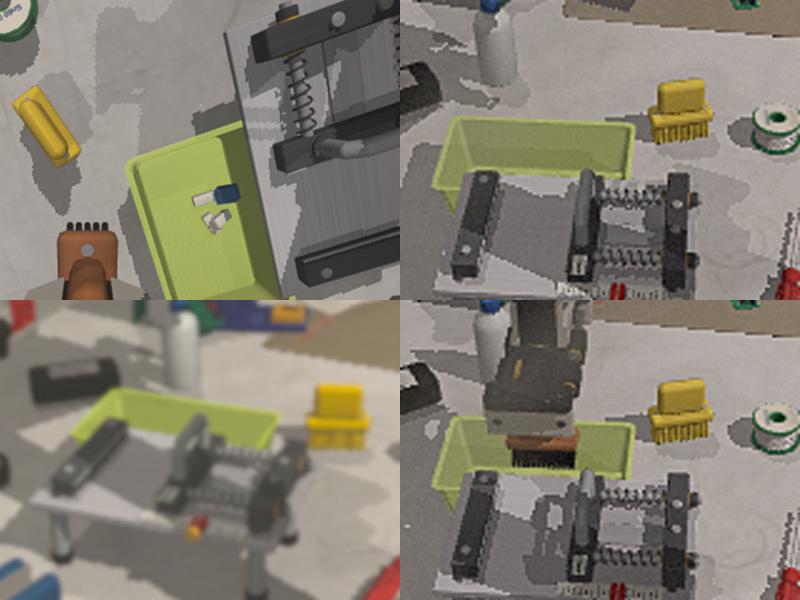

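The bed is empty and all four parts (relay (227,195) and three strips) lie in the tray. Next I'll stand the brush back on its spot.

Emit:
move_arm --pt "-10 -28 0 0 1" --pt "-10 -28 0 0 1" --pt "-10 -28 -20 0 1" --pt "-11 -27 -40 0 1" --pt "0 0 -40 0 1" --pt "0 0 -35 0 1" --pt "0 0 -25 0 1" --pt "0 0 -12 0 1" --pt "0 0 -4 0 1" --pt "0 0 -2 0 1" --pt "0 0 0 0 1" --pt "0 0 0 0 1"

```text
time: 10.9
tool_pos: [0.4976, -0.3174, 0.044]
tool_rot: [-3.141, 0.002, 2.898]
contact_force: [0.3, 0.1, -0.1]
opening: 0.0157
grip_force: 30.0
```

Emit:
move_arm --pt "0 0 -1 0 1" --pt "0 0 -0.7 0 1" --pt "0 0 -0.3 0 1" --pt "0 0 0 0 1"

```text
time: 11.3
tool_pos: [0.4974, -0.3173, 0.0424]
tool_rot: [-3.141, 0.002, 2.898]
contact_force: [-1.5, 1.7, 8.0]
opening: 0.0159
grip_force: 30.0
```

Emit:
move_arm --pt "0 0 0 0 0" --pt "0 0 0 0 0" --pt "0 0 0 0 0" --pt "0 0 0 0 0" --pt "0 0 15 0 0" --pt "0 0 35 0 0" --pt "0 0 45 0 0" --pt "0 0 45 0 0" --pt "0 10 40 0 0" --pt "0 20 0 -0.14 0" --pt "2 25 0 -0.14 0" --pt "2 30 0 -0.14 0"

```text
time: 12.5
tool_pos: [0.5008, -0.2317, 0.2209]
tool_rot: [3.142, 0.001, 2.471]
contact_force: [0.0, 0.4, 0.9]
opening: 0.0458
grip_force: 0.0
```

Emit:
move_arm --pt "2 36 0 -0.14 0" --pt "2 36 0 -0.14 0" --pt "3 36 0 -0.14 0" --pt "4 36 0 -0.14 0" --pt "4 36 0 -0.14 0" --pt "4 36 0 -0.114 0" --pt "2 21 0 0 0" --pt "0 0 0 0 0" --pt "0 0 0 0 0"

```text
time: 13.4
tool_pos: [0.5219, 0.005, 0.2206]
tool_rot: [-3.141, 0.0, 1.665]
contact_force: [0.4, 0.2, -0.2]
opening: 0.0458
grip_force: 0.0
```

```bash
python3 - <<'E'
from h import *
a=snap('wrist','w6'); b=snap('side','sd6'); snap('scene','sc6')
s=monitor.observe();print(s['tool_pos'],s['tool_rot'],s['contact_force'])
b=b.astype(int); m=(b[...,0]>b[...,1]*1.35)&(b[...,0]>b[...,2]*1.6)&(b[...,0]>70)
m[:,:260]=0;m[:,310:]=0;m[:160]=0;m[230:]=0
n,l,st,c=cv2.connectedComponentsWithStats(m.astype(np.uint8)); print(st[1:][st[1:,4]>20],c[1:][st[1:,4]>20])
p=np.load('pics/sd1.npz'); b1=cv2.imread('pics/sd1.png')[:,:,::-1].astype(int)
print('brush region diff to start', np.abs(b1[165:200,268:300]-b[165:200,268:300]).mean())
E
```

```text
[0.52186315 0.00398873 0.2206698 ] [-3.14149120e+00  2.08788959e-04  1.66260342e+00] [0.52477898 0.08205219 0.11226134]
[[280 170  12   7  59]
 [279 182  14   7  66]] [[284.37288136 173.74576271]
 [285.57575758 184.75757576]]
brush region diff to start 35.53363095238095
```

```bash
cat >> h.py <<'E'
q=np.load('fx.npy'); cq,sq=np.cos(q[2]),np.sin(q[2])
def Wf(x,y,z): return np.array([q[0]+(cq*x-sq*y)/1e3,q[1]+(sq*x+cq*y)/1e3,z/1e3])
def invf(w): d=(np.array(w)-[q[0],q[1],0])*1e3; return np.round([cq*d[0]+sq*d[1],-sq*d[0]+cq*d[1],d[2]],1)
def strip(f,z,x0,x1,ys,step=1):
    im=cv2.imread(f'pics/{f}.png').astype(np.float32); xs=np.arange(x0,x1+.1,step)
    P=np.array([[proj(f,Wf(x,y,z)) for x in xs] for y in ys],np.float32)
    return xs,cv2.remap(im,P[...,0],P[...,1],cv2.INTER_LINEAR)
E
python3 - <<'E'
from h import *
for f in ['sd1','sd6']:
    b=cv2.imread(f'pics/{f}.png')[:,:,::-1].astype(int); m=(b[...,0]>b[...,1]*1.35)&(b[...,0]>b[...,2]*1.6)&(b[...,0]>70)
    m=m[150:210,260:310]; ys,xs=np.nonzero(m); print(f,m.sum(),xs.min()+260,xs.max()+260,ys.min()+150,ys.max()+150)
    for r in range(160,200,2): print(r,''.join('#' if v else '.' for v in m[r-150]),''.join('k' if v.max()<55 else '.' for v in b[r,260:310]))
xs,S=strip('w6',88,-60,-38,range(50,70,3)); print(xs.astype(int).tolist())
for y,r in zip(range(50,70,3),S): print('P',y,r.mean(1).astype(int).tolist())
xs,S=strip('w6',79,-96,-72,range(60,90,3)); print(xs.astype(int).tolist())
for y,r in zip(range(60,90,3),S): print('I',y,r[:,1].astype(int).tolist(),r[:,2].astype(int).tolist())
E
```

```text
sd1 251 260 294 155 189
160 #................................................. ..................................................
162 .................................................. ..................................................
164 .................................................. ..................................................
166 .................................................. ..................................................
168 .................................................. ..................................................
170 ................######............................ ..................................................
172 ...............##.###########..................... ..................................................
174 ...............#.......#########.................. ..................................................
176 ...............#.##..#.#########.................. ..................................................
178 ..............#....#############.................. ..................................................
180 ............
[... 5985 characters left out ...]
13, 97, 40, 37, 38, 38, 76, 115, 70, 38, 40, 41, 37, 52, 98, 114, 114, 113, 111, 111] [112, 111, 112, 113, 114, 115, 110, 105, 107, 108, 108, 115, 124, 113, 108, 108, 109, 101, 91, 109, 117, 117, 116, 115, 115]
I 84 [109, 107, 108, 108, 110, 112, 110, 95, 82, 67, 62, 75, 91, 77, 66, 62, 74, 90, 102, 113, 112, 112, 113, 113, 111] [113, 111, 111, 111, 113, 114, 115, 109, 106, 101, 101, 108, 113, 109, 103, 99, 101, 108, 111, 116, 115, 115, 117, 117, 116]
I 87 [110, 109, 109, 108, 110, 110, 107, 90, 89, 89, 89, 93, 92, 90, 88, 86, 84, 83, 90, 109, 113, 113, 113, 112, 114] [114, 113, 113, 114, 115, 114, 113, 105, 110, 112, 112, 115, 117, 114, 111, 107, 103, 102, 103, 114, 116, 116, 116, 116, 117]
```

Brush stands where it was (side (284,174–192), same rows as at the start). Pull needed: about 34.8 mm. Next I'll grasp the bow handle.

Emit:
move_arm --pt "0 0 -35 0 0" --pt "0 0 -35 0 0" --pt "0 0 -25 0 0" --pt "0 0 -15 0 0" --pt "0 0 -7 0 0" --pt "0 0 0 0 0" --pt "0 0 0 0 1" --pt "0 0 0 0 1" --pt "0 0 0 0 1" --pt "0 0 0 0 1" --pt "0 0 0 0 1" --pt "0 0 0 0 1" --newtons 40

```text
time: 14.75
tool_pos: [0.5231, 0.0051, 0.1042]
tool_rot: [3.139, 0.0, 1.664]
contact_force: [5.1, 1.3, 0.1]
opening: 0.0105
grip_force: 40.0
```

Emit:
move_arm --pt "-3 -0.3 0 0 1" --pt "-3 -0.3 0 0 1" --pt "-3 -0.3 0 0 1" --pt "-3 -0.3 0 0 1" --pt "-3 -0.3 0 0 1" --pt "-3 -0.3 0 0 1" --pt "-3 -0.3 0 0 1" --pt "-3 -0.3 0 0 1" --pt "-3 -0.2 0 0 1" --pt "-3 -0.2 0 0 1" --pt "-3 -0.2 0 0 1" --pt "0 0 0 0 1"

```text
time: 15.95
tool_pos: [0.4914, 0.0022, 0.1042]
tool_rot: [3.135, 0.0, 1.663]
contact_force: [10.4, 3.2, -6.2]
opening: 0.0111
grip_force: 40.0
```

```bash
cat > chk.py <<'E'
import sys
from h import *
f=sys.argv[1]; snap('wrist',f); snap('side',f+'s'); s=monitor.observe(); print(s['time'],np.round(s['tool_pos'],4),invf(s['tool_pos']),np.round(s['contact_force'],1),s['grip_force'],s['opening'])
def sub(xs,v,lo):  # darkest / brightest line centre
    w=np.clip((np.median(v)-v) if lo else (v-np.percentile(v,40)),0,None); return xs
for z,ys,n in ((88,(53,56,59,62,64,66),'P'),(79,(69,72,75,78,81),'I')):
    xs,S=strip(f,z,-96,-70,ys,.5); 
    print(xs[::2].astype(int).tolist())
    for y,r in zip(ys,S): print(n,y,(r.mean(1) if n=='P' else r[:,1])[::2].astype(int).tolist())
E
python3 chk.py w7
```

```text
16.05 [0.4916 0.0023 0.1042] [-81.   -0.  104.2] [ 9.5  2.9 -4.5] 39.99571144580841 0.010731927802126052
[-96, -95, -94, -93, -92, -91, -90, -89, -88, -87, -86, -85, -84, -83, -82, -81, -80, -79, -78, -77, -76, -75, -74, -73, -72, -71, -70]
P 53 [116, 118, 118, 108, 53, 58, 59, 57, 90, 134, 131, 130, 131, 124, 38, 103, 132, 130, 130, 130, 111, 57, 60, 59, 57, 81, 118]
P 56 [113, 112, 112, 106, 54, 58, 60, 57, 88, 131, 131, 132, 131, 125, 39, 103, 132, 130, 131, 131, 107, 57, 60, 60, 57, 81, 121]
P 59 [116, 116, 116, 109, 57, 58, 59, 58, 82, 133, 131, 130, 131, 124, 38, 104, 133, 131, 129, 131, 106, 60, 61, 59, 58, 93, 120]
P 62 [116, 116, 116, 117, 115, 84, 66, 65, 84, 132, 130, 131, 131, 126, 39, 95, 133, 129, 130, 132, 109, 66, 68, 92, 144, 148, 146]
P 64 [134, 134, 134, 134, 135, 135, 135, 135, 120, 132, 130, 131, 131, 126, 37, 94, 132, 130, 129, 130, 125, 135, 134, 133, 138, 171, 169]
P 66 [134, 134, 134, 135, 135, 134, 136, 134, 132, 125, 129, 129, 130, 128, 108, 119, 131, 130, 128, 126, 128, 134, 139, 171, 169, 169, 170]
[-96, -95, -94, -93, -92, -91, -90, -89, -88, -87, -86, -85, -84, -83, -82, -81, -80, -79, -78, -77, -76, -75, -74, -73, -72, -71, -70]
I 69 [135, 136, 135, 135, 119, 80, 106, 34, 41, 40, 40, 59, 142, 58, 39, 41, 40, 39, 83, 127, 134, 136, 135, 165, 163, 171, 171]
I 72 [75, 138, 137, 136, 123, 83, 111, 35, 41, 39, 41, 58, 142, 59, 39, 41, 41, 39, 85, 83, 131, 135, 135, 138, 81, 130, 136]
I 75 [67, 135, 135, 134, 123, 88, 116, 36, 42, 42, 41, 58, 142, 60, 42, 41, 40, 39, 80, 93, 128, 131, 131, 133, 70, 126, 132]
I 78 [123, 122, 122, 119, 122, 122, 89, 37, 45, 42, 42, 57, 144, 63, 39, 44, 42, 39, 75, 127, 123, 125, 124, 124, 123, 124, 122]
I 81 [120, 122, 121, 120, 121, 122, 90, 38, 42, 43, 41, 56, 142, 62, 44, 42, 44, 41, 76, 126, 123, 122, 124, 124, 123, 122, 121]
```

Emit:
move_arm --pt "-1.2 -0.1 0 0 1" --pt "-1.2 -0.1 0 0 1" --pt "0 0 0 0 1" --pt "0 0 0 0 1"

```text
time: 16.45
tool_pos: [0.4894, 0.0021, 0.1043]
tool_rot: [3.135, 0.0, 1.663]
contact_force: [11.1, 3.3, -5.6]
opening: 0.0107
grip_force: 40.0
```

```bash
cat > chk2.py <<'E'
import sys
from h import *
f=sys.argv[1]; snap('wrist',f); s=monitor.observe(); print(s['time'],invf(s['tool_pos']),np.round(s['contact_force'],1),s['grip_force'])
for z,ys,n in ((88,(54,57,60,62,64),'P'),(79,(69,72,75,78,81),'I')):
    xs,S=strip(f,z,-87,-81,ys,.1); v=S.mean(2) if n=='P' else -S[...,1]; v=v.mean(0); w=np.clip(np.percentile(v,60)-10-v,0,None)
    print(n,(w*xs).sum()/w.sum(), v[::5].astype(int).tolist())
E
python3 chk2.py w8
```

```text
16.5 [-83.2  -0.  104.2] [10.5  1.8 -5.6] 39.99555051326752
P -83.86472688094605 [130, 130, 130, 131, 123, 87, 39, 58, 105, 133, 132, 130, 129]
I -83.91707558163866 [-41, -40, -39, -39, -57, -106, -142, -130, -67, -38, -39, -41, -41]
```

Emit:
move_arm --pt "0 0 0 0 1" --pt "0 0 0 0 1" --pt "0 0 0 0 1" --pt "0 0 0 0 1" --pt "0 0 0 0 1"

```text
time: 17.0
tool_pos: [0.4895, 0.0021, 0.1043]
tool_rot: [3.135, 0.0, 1.663]
contact_force: [10.2, 3.4, -6.0]
opening: 0.0108
grip_force: 40.0
```

```bash
python3 chk2.py w9; python3 -c "
from h import *
print(workorder.hand_in())"
```

```text
17.05 [-83.2  -0.  104.2] [10.2  3.4 -6.2] 39.9955290555954
P -83.8309965986005 [130, 130, 131, 131, 125, 91, 37, 54, 102, 133, 131, 130, 130]
I -83.90778076455493 [-42, -41, -40, -39, -56, -102, -140, -129, -65, -39, -39, -42, -41]
the job is handed in; nothing more can be done
None
```

The job is handed in at 17 s: all four parts were swept into the tray, the brush stands on its bristles at its old spot, and the arm is still holding the jaw with the pointer line measured about 0.1 mm from the index line.

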